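# Put a battery pack on charge

## Robot

A 7-joint arm with a two-finger parallel gripper is mounted at the origin on a cart in front of the work surface, level with it; the furniture and walls round the work are solid. World frame = base frame: x ahead of the robot, y to its left, z up, the work surface at z = 0. Lengths are in m, angles in rad, forces in N, time in s.
With the tool pointing down it reaches from about 0.4 to 0.85 m from the base axis. Payload 4.5 kg.
Tool frame: the origin (TCP) lies at the very end of the fingers, on their centre line; the grasp point (between the pads) lies 19 mm behind it; z points along the fingers, y is the line along which they close (so a half turn about z gives the same grasp; the last joint's range is limited). The gripper opens to 88 mm and grips with 3 to 60 N. Pads are 18 mm wide; open, the fingers measure 123 mm over their backs; the gripper's body (75 mm by 187 mm) begins 45 mm behind the grasp point.
Start: joints at [1.224, 0.689, -0.195, 1.565, 0.157, 0.902, -0.215], TCP at [0.232, -0.58, 0.239] pointing down, gripper open.
Joint ranges: [-3.01, 3.01], [-0.46, 2.08], [-1.47, 1.51], [0.13, 2.56], [-1, 4.14], [0.04, 2.09], [-2.66, 2.66]. Speed limits (rad/s): [2.57, 2.57, 3.14, 3.14, 3.14, 3.14, 3.14].

## Interface

Orientations are given as a unit quaternion [w, x, y, z].
In Python, from plant import r gives the robot as it stands. The module is installed in compiled form; this text tells all that it offers.
- The arm moves only by the tool drive_tool, never from a script. Its argument "increments" is a list of rows, each an object of numbers: "dx", "dy", "dz": the shift along the tool's x, y, z in units of 30 mm (1.0 is 30 mm); "yaw": the turn about the tool's z in degrees. A call has 1 to 12 rows; each row shifts and turns the commanded pose from where the row before left it, along the tool's axes as they then stand; what a row does not reach is not made up. A row lasts 1/12 s, in which the tool goes at most 41.7 mm and 7.16 degrees, less where a joint would pass 70% of its speed; a pose out of reach is approached as far as the arm can. A call is refused whole if a number of a shift passes 1 or a number of a turn 7.16, either way. A call with a gripper value outside its range is refused whole. "gripper" is the finger opening in mm, from 0 to 88.1, set as the call begins (left out, the last holds). The fingers move at their own pace and stop on an object; "newtons" is the grip in N (left out, the last holds). Time passes only in rows, so rows that do not move let the fingers close. It gives the time, the measured TCP pose, the force, the opening and the grip force at its end, in the units of the state.
- r.sense(): the state, without advancing time (a new reading comes with each control period).
- r.snapshot(name): name is "scene" or "top"; returns a dict with "pixels" (480x640x3 uint8, red, green, blue), "fx", "fy", "cx", "cy" (pixels), "k1" (the pictures are not rectified: a ray, as slopes to the right and down, at radius r is drawn at 1 + k1 r^2 times it, then the intrinsics apply), "R" (3x3) and "t" (3): a world point X has camera coordinates R X + t. Camera axes: x right, y down, z forward; pixel columns grow to the right and rows downward; lengths in m; the calibration is good to about 2 mm. A picture is of the moment at which its call begins. There is no depth.
- r.hand_in(): hands the job in; it is judged then, once.
The state is a dict: "clock": time; "q": joint angles; "joint_vel": joint speeds; "effort": joint torques, N m; "eef_pos": TCP position; "tool_rot": TCP orientation; "ft_force": force on the tool from outside, world axes, zero at the start; "wrist_torque": the same for the moment, N m; "width": opening from 0.0 (shut) to 1.0 (fully open); "gripper_force": force on a finger pad.
Only numpy, scipy, OpenCV 4.12 (cv2) and the standard library are available. Lean on these libraries where they do the work, as an engineer would, in place of code of your own. Each camera call takes 0.05 s, during which the arm holds its last target. There are 200 camera calls.

## Task

Put the taller of the two radio battery packs on charge: take it out of the storage rack, stand it upright on the counter and let go of it, then take it again the other way, across its narrower width, and plug its block foot into the charger until it is fully home, and let go. Leave the shorter pack standing in its slot of the rack.

Things in the scene. Friction and masses are not known exactly. Their poses are not given: they have to be found in the camera images.
- tall_pack: pack to move: black block 52 (its x) x 34 (y) x 50 mm high on a grey block plug 36 x 22 mm, 14 mm high, centred underneath; 64 mm high in all, 0.11-0.23 kg. Lowest 4 mm of the plug stepped in 2 mm all round. Origin: centre of the plug's underside, z up. Stands steadily on its plug on a flat surface. A half turn about z makes no difference.
- tall_pack_top (a point): centre of the tall pack's top face, 64 mm above its origin
- short_pack: the other pack: same plan and plug, but its black block is only 32 mm high (46 mm in all). Origin: centre of the plug's underside. It stands in the slot beside the tall pack; either pack may be in either slot.
- rack: aluminium rack, fixed: base 66 (x) x 104 (y) x 8 mm, three upright dividers 40 mm long in x, 4 mm thick, at y = -44, 0, 44 mm, up to 78 mm above the counter. A pack stands on the base in each 40 mm slot, its x along the rack's x, ends 6 mm beyond the dividers: it can only be gripped there across its 52 mm length. Origin: centre of the underside. Turned 0 to 1 rad, in the left or right place.
- charger: grey charger, fixed: base 84 (x) x 90 (y) x 22 mm; socket hole in its top. Two upright cheeks at x = -31.5 and 31.5 mm (5 mm thick, 34 mm wide, outer ribs to x = 38), up to 84 mm above the counter: a pack goes in with its x along the charger's x, held across its 34 mm width. Origin: centre of the underside. Turned 0 to 1 rad, in the place the rack is not in; clear counter round (0.47, 0.05).
- bay_mouth (a point): centre of the charger's socket hole at the level of its top, 22 mm above the counter; axes as the charger's. Hole 40 (x) x 26 (y) mm, 16 mm deep, straight-walled. Home: the black block rests on the charger's top, the pack's origin 14 mm below this point, its top 72 mm above the counter.

How it is judged:
By the outcome, as a careful person would: the job done as asked, in the order asked, and still so for the second after the job is handed in, with the robot touching nothing.
It also fails if it takes over 61 s, if anything falls off the work surface, if the arm or the gripper's body presses on something with over 40 N, if the wrist force passes 120 N, or if a joint passes its speed limit or range.

## Working session

There is one attempt and no reset: what is moved stays moved. The work goes in short steps, Python scripts to look and compute and a tool call to move; the robot and the scene stay as the last step left them, time stands still between calls to the robot, and variables do not carry over. Pictures are saved under pics/ and viewed, at most 10 in all, crops included, and the job is handed in when it is done.

Besides the shell and the picture viewer there is one more tool, called by a JSON object that holds its "api" and its "payload", one argument or row to a line. drive_tool: Moves the arm, as the interface text tells. Its arguments: {"type":"object","properties":{"increments":{"type":"array"},"gripper":{"type":"number"},"newtons":{"type":"number"}},"required":["increments"]}

```bash
mkdir -p pics; python3 - <<'E'
from plant import r
import cv2,pickle
s=r.sense();print({k:(s[k]) for k in('clock','eef_pos','tool_rot','width','ft_force')})
for n in("scene","top"):
    d=r.snapshot(n);pickle.dump(d,open(n+'.pkl','wb'));cv2.imwrite(f'pics/{n}0.png',d['pixels'][:,:,::-1])
    print(n,d['fx'],d['fy'],d['cx'],d['cy'],d['k1'],-d['R'].T@d['t'])
    print(d['R'])
E
```

```text
{'clock': 0.0, 'eef_pos': array([ 0.23200466, -0.57964994,  0.23789987]), 'tool_rot': array([-8.92616867e-04,  9.81920802e-01,  1.89289946e-01, -2.39507852e-04]), 'width': 0.9990418205318704, 'ft_force': array([-0.39096738, -0.26292168, -0.16378739])}
scene 598.429434252792 598.429434252792 319.7467944543278 229.98516499517297 0.007242836526977177 [ 0.1885116  -0.47813646  0.67217623]
[[ 0.82363454 -0.56710407  0.00437219]
 [-0.39685114 -0.58184058 -0.70990895]
 [ 0.40513618  0.58297042 -0.70427989]]
top 485.37772383979524 485.37772383979524 318.1373033111672 243.57199700553116 -0.13271969936160707 [0.40737288 0.02318732 0.92048933]
[[-0.00947772 -0.99977947  0.0187399 ]
 [-0.99057604  0.00682641 -0.13679366]
 [ 0.13663557 -0.01985978 -0.99042229]]
```

View pics/scene0.png

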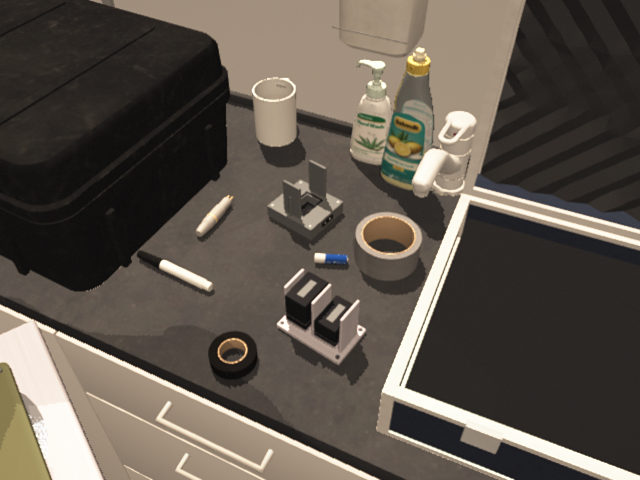

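View pics/top0.png

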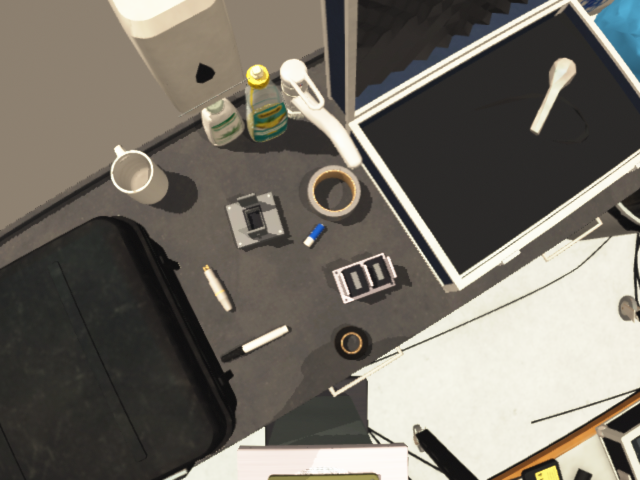

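The scene view shows the rack at about (320,315), with the tall pack at the left (307,295) and the short one at (337,320). The charger is at (306,208). In the top view the rack is at (365,278), with the tall pack as the left one, and the charger is at (255,220).

```bash
python3 - <<'E'
import pickle,cv2,numpy as np
d=pickle.load(open('top.pkl','rb'))['pixels'][:,:,::-1]
s=pickle.load(open('scene.pkl','rb'))['pixels'][:,:,::-1]
f=lambda im,x,y,w,h,k:cv2.resize(im[y:y+h,x:x+w],None,fx=k,fy=k,interpolation=cv2.INTER_CUBIC)
a=np.hstack([f(d,220,185,80,75,5),f(d,325,245,80,75,5)])
b=f(s,260,155,115,0+0 or 75,1)
cv2.imwrite('pics/c1.png',a)
b=np.hstack([f(s,260,150,90,100,4),f(s,270,260,100,100,4)])
cv2.imwrite('pics/c2.png',b)
E
```

```text
(no output)
```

View pics/c1.png

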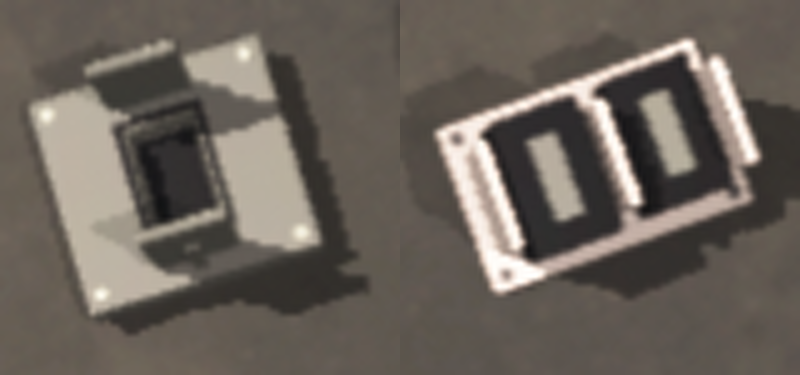

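View pics/c2.png

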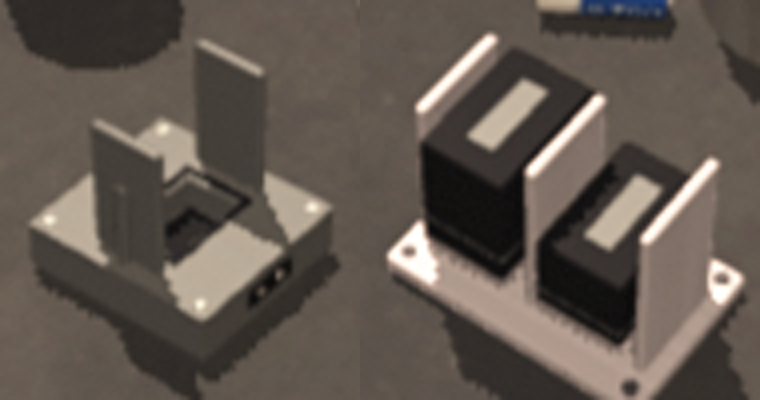

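The crops show four screws and the socket on the charger's top, clear in both views. They also show the pack labels (the tall one is left in both) and the rack base corners. Next I'll measure from these.

```bash
cat > h.py <<'E'
import numpy as np,cv2,pickle
def norm(d,p):
    K=np.array([[d['fx'],0,d['cx']],[0,d['fy'],d['cy']],[0,0,1.]])
    return cv2.undistortPoints(np.array(p,float).reshape(-1,1,2),K,np.array([d['k1'],0,0,0.])).reshape(-1,2)
def plane(d,p,z):
    R,t=np.array(d['R']),np.array(d['t']);n=norm(d,p);v=np.c_[n,np.ones(len(n))]@R;c=-R.T@t
    return c+v*((z-c[2])/v[:,2])[:,None]
def tri(d1,p1,d2,p2):
    P=[np.c_[d['R'],d['t']] for d in(d1,d2)]
    X=cv2.triangulatePoints(P[0],P[1],norm(d1,p1).T,norm(d2,p2).T);return (X[:3]/X[3]).T
def blob(d,x,y,w,h,thr=None):
    """centre (px) and rotated box of the brightest compact blob in the ROI"""
    g=cv2.cvtColor(d['pixels'],cv2.COLOR_RGB2GRAY)[y:y+h,x:x+w]
    g=cv2.resize(g,None,fx=8,fy=8,interpolation=cv2.INTER_CUBIC)
    if thr is None: thr=cv2.threshold(g,0,255,cv2.THRESH_OTSU)[0]
    c,_=cv2.findContours((g>thr).astype(np.uint8),0,2);c=max(c,key=cv2.contourArea)
    m=cv2.moments(c);b=cv2.boxPoints(cv2.minAreaRect(c))
    f=lambda p:(np.array(p)+.5)/8-.5+[x,y]
    return f([m['m10']/m['m00'],m['m01']/m['m00']]),f(b),thr
E
cat > m1.py <<'E'
from h import *
np.set_printoptions(precision=4,suppress=True)
T=pickle.load(open('top.pkl','rb'));S=pickle.load(open('scene.pkl','rb'))
sc=lambda P,k,o:np.array(P)/k+o
# screws
pt=sc([(46,117),(243,53),(301,232),(101,295)],5,[220,185])-.4
ps=sc([(162,129),(312,207),(200,303),(48,220)],4,[260,150])-.4
rp=lambda d,P:np.array([blob(d,int(round(x))-3,int(round(y))-3,7,7)[0] for x,y in P])
pt,ps=rp(T,pt),rp(S,ps)
A,B=plane(T,pt,.022),plane(S,ps,.022)
print('screws top\n',A,'\nscene\n',B,'\ntri\n',tri(T,pt,S,ps))
for X in(A,B):
    e=np.vstack([X[1]-X[2],X[0]-X[3]]);f=np.vstack([X[0]-X[1],X[3]-X[2]])
    print('chg c',X.mean(0),'xang',np.arctan2(e[:,1],e[:,0]),'yang-90',np.arctan2(f[:,1],f[:,0])-np.pi/2,np.linalg.norm(e,axis=1),np.linalg.norm(f,axis=1))
# labels
for nm,z,a,b in(('tall',.072,(350,270,14,22),(296,278,22,22)),('short',.054,(373,261,14,22),(325,303,22,22))):
    ca,ba,_=blob(T,*a);cb,bb,_=blob(S,*b)
    print(nm,plane(T,[ca],z),plane(S,[cb],z),tri(T,[ca],S,[cb]))
    for d,q in((T,ba),(S,bb)):
        Q=plane(d,q,z);e=[Q[1]-Q[0],Q[2]-Q[1]];e=max(e,key=np.linalg.norm);print('  ang',np.arctan2(e[1],e[0])%np.pi,np.linalg.norm(e),np.linalg.norm(Q[0]-Q[2]))
rc=sc([(37,132),(290,40),(352,198),(95,293)],5,[325,245])-.4
X=plane(T,rc,.008);e=X[1]-X[2]+X[0]-X[3];f=X[0]-X[1]+X[3]-X[2]
print('rack',X,X.mean(0),np.arctan2(e[1],e[0]),np.arctan2(f[1],f[0])-np.pi/2,np.linalg.norm(e)/2,np.linalg.norm(f)/2)
E
python3 m1.py
```

```text
screws top
 [[0.6002 0.1718 0.022 ]
 [0.6236 0.0992 0.022 ]
 [0.5559 0.0778 0.022 ]
 [0.5328 0.1513 0.022 ]] 
scene
 [[0.5988 0.1707 0.022 ]
 [0.6233 0.0982 0.022 ]
 [0.5551 0.077  0.022 ]
 [0.5323 0.1501 0.022 ]] 
tri
 [[0.6003 0.1722 0.0203]
 [0.6239 0.0992 0.0209]
 [0.5559 0.0779 0.0208]
 [0.533  0.1515 0.0206]]
chg c [0.5781 0.125  0.022 ] xang [0.3063 0.2952] yang-90 [0.3107 0.3042] [0.071  0.0705] [0.0763 0.0771]
chg c [0.5774 0.124  0.022 ] xang [0.3007 0.3   ] yang-90 [0.3261 0.3017] [0.0715 0.0696] [0.0765 0.0766]
tall [[ 0.4598 -0.0591  0.072 ]] [[ 0.4586 -0.0599  0.072 ]] [[ 0.4595 -0.0591  0.0707]]
  ang 0.3373726624750155 0.030821923742311543 0.03276055929898561
  ang 0.32469813399393455 0.03269291290496318 0.03161206533231901
short [[ 0.4762 -0.1015  0.054 ]] [[ 0.475  -0.1022  0.054 ]] [[ 0.476  -0.1015  0.0525]]
  ang 0.354073977612948 0.030856274494059324 0.03300372964126617
  ang 0.3519540317878077 0.032391506778774726 0.03180441084406563
rack [[ 0.4809 -0.0208  0.008 ]
 [ 0.5151 -0.1176  0.008 ]
 [ 0.4547 -0.1397  0.008 ]
 [ 0.4202 -0.0417  0.008 ]] [ 0.4677 -0.0799  0.008 ] 0.341739622922156 0.3391936251191141 0.0642117261285045 0.10328246493000652
```

{"api": "drive_tool", "payload": {
  "increments": [
    {"dx":0.8,"dy":-0.8},
    {"dx":0.8,"dy":-0.8},
    {"dx":0.8,"dy":-0.8},
    {"dx":0.8,"dy":-0.8},
    {"dx":0.8,"dy":-0.8},
    {"dx":0.8,"dy":-0.8},
    {"dx":0.8,"dy":-0.8},
    {"dx":0.8,"dy":-0.8},
    {"dx":0.8,"dy":-0.8},
    {"dx":0.8,"dy":-0.8},
    {"dx":0.8,"dy":-0.8},
    {"dx":0.8,"dy":-0.8}
  ]
}}

```text
invalid input at $.increments[0]: expected keys dx, dy, dz, yaw
```

```bash
cat > go.py <<'E'
"""go.py x y z psi: shifts (units of 30 mm, tool axes now) and yaw (deg) to a tool-down pose with tool x at world angle psi"""
import sys;from plant import r;import numpy as np
from scipy.spatial.transform import Rotation as Ro
np.set_printoptions(precision=4,suppress=True)
x,y,z,psi=map(float,sys.argv[1:]);s=r.sense();q=s['tool_rot'];R=Ro.from_quat(np.r_[q[1:],q[0]]).as_matrix()
p=np.arctan2(R[1,0],R[0,0])
print('pos',s['eef_pos'],'psi',p,'tilt',R[:,2],'q',s['q'],'w',s['width'],'t',s['clock'],'f',s['ft_force'],s['gripper_force'])
d=R.T@(np.array([x,y,z])-s['eef_pos']);print('units',d/.03,'yaw',np.degrees((p-psi+np.pi)%(2*np.pi)-np.pi))
E
python3 go.py 0.4593 -0.0595 0.16 1.911; python3 - <<'E'
from h import *
T=pickle.load(open('top.pkl','rb'));S=pickle.load(open('scene.pkl','rb'))
print(tri(T,[(352,160)],S,[(425,188)]),plane(T,[(315,235),(335,190)],.02))
E
```

```text
pos [ 0.232  -0.5797  0.238 ] psi 0.38080626441916743 tilt [-0.0007  0.0014 -1.    ] q [ 1.2238  0.6899 -0.1945  1.5662  0.1573  0.9025 -0.2151] w 1.0009447170699115 t 0.1 f [0.9435 0.086  0.8648] 0.0
units [ 13.4792 -13.2794   2.6193] yaw -87.67364288613918
[[ 0.65710407 -0.05126448  0.14019911]] [[ 0.54788914  0.0108684   0.02      ]
 [ 0.63450143 -0.02800715  0.02      ]]
```

{"api": "drive_tool", "payload": {
  "increments": [
    {"dx":0.8,"dy":-0.8,"dz":0,"yaw":0},
    {"dx":0.8,"dy":-0.8,"dz":0,"yaw":0},
    {"dx":0.8,"dy":-0.8,"dz":0,"yaw":0},
    {"dx":0.8,"dy":-0.8,"dz":0,"yaw":0},
    {"dx":0.8,"dy":-0.8,"dz":0,"yaw":0},
    {"dx":0.8,"dy":-0.8,"dz":0,"yaw":0},
    {"dx":0.8,"dy":-0.8,"dz":0,"yaw":0},
    {"dx":0.8,"dy":-0.8,"dz":0,"yaw":0},
    {"dx":0.8,"dy":-0.8,"dz":0,"yaw":0},
    {"dx":0.8,"dy":-0.8,"dz":0,"yaw":0},
    {"dx":0.8,"dy":-0.8,"dz":0,"yaw":0},
    {"dx":0.8,"dy":-0.8,"dz":0,"yaw":0}
  ]
}}

```text
clock: 1.1
eef_pos: [0.3928, -0.2042, 0.2386]
tool_rot: [-0.0, 0.982, 0.189, -0.0]
ft_force: [0.1, 0.7, 0.5]
width: 0.999
gripper_force: 0.0
```

{"api": "drive_tool", "payload": {
  "increments": [
    {"dx":0.8,"dy":-0.8,"dz":0,"yaw":0},
    {"dx":0.8,"dy":-0.8,"dz":0,"yaw":0},
    {"dx":0.8,"dy":-0.8,"dz":0,"yaw":0},
    {"dx":0.8,"dy":-0.8,"dz":0,"yaw":0},
    {"dx":0.28,"dy":-0.08,"dz":0,"yaw":-6},
    {"dx":0,"dy":0,"dz":0,"yaw":-7},
    {"dx":0,"dy":0,"dz":0,"yaw":-7},
    {"dx":0,"dy":0,"dz":0,"yaw":-7},
    {"dx":0,"dy":0,"dz":0,"yaw":-7},
    {"dx":0,"dy":0,"dz":0,"yaw":-7},
    {"dx":0,"dy":0,"dz":0,"yaw":-7},
    {"dx":0,"dy":0,"dz":0,"yaw":-7}
  ]
}}

```text
clock: 2.1
eef_pos: [0.4527, -0.0757, 0.2385]
tool_rot: [-0.0, 0.782, 0.624, -0.0]
ft_force: [-0.4, -0.6, -0.9]
width: 1.0
gripper_force: 0.0
```

{"api": "drive_tool", "payload": {
  "increments": [
    {"dx":0,"dy":0,"dz":0,"yaw":-7},
    {"dx":0,"dy":0,"dz":0,"yaw":-7},
    {"dx":0,"dy":0,"dz":0,"yaw":-7},
    {"dx":0,"dy":0,"dz":0,"yaw":-7},
    {"dx":0,"dy":0,"dz":0,"yaw":-4.7},
    {"dx":0,"dy":0,"dz":0.6,"yaw":0},
    {"dx":0,"dy":0,"dz":0.6,"yaw":0},
    {"dx":0,"dy":0,"dz":0,"yaw":0},
    {"dx":0,"dy":0,"dz":0,"yaw":0}
  ]
}}

```text
clock: 2.85
eef_pos: [0.4523, -0.0757, 0.2023]
tool_rot: [-0.001, 0.577, 0.817, -0.001]
ft_force: [0.5, 0.3, 1.2]
width: 1.0
gripper_force: 0.0
```

```bash
python3 go.py 0.4593 -0.0595 0.038 1.911
```

```text
pos [ 0.4523 -0.0757  0.2023] psi 1.9117825312317849 tilt [-0.0023  0.     -1.    ] q [ 0.42    0.5829 -0.55    2.0777  0.5184  0.6191 -0.1478] w 1.0003155930041814 t 2.85 f [0.4606 0.2616 1.2212] 0.0
units [0.4256 0.4124 5.4748] yaw 0.044835736918445154
```

{"api": "drive_tool", "payload": {
  "increments": [
    {"dx":0.43,"dy":0.41,"dz":0,"yaw":0},
    {"dx":0,"dy":0,"dz":0.7,"yaw":0},
    {"dx":0,"dy":0,"dz":0.7,"yaw":0},
    {"dx":0,"dy":0,"dz":0.7,"yaw":0},
    {"dx":0,"dy":0,"dz":0.7,"yaw":0},
    {"dx":0,"dy":0,"dz":0,"yaw":0},
    {"dx":0,"dy":0,"dz":0,"yaw":0}
  ]
}}

```text
clock: 3.43
eef_pos: [0.4604, -0.0593, 0.1191]
tool_rot: [-0.0, 0.577, 0.817, -0.0]
ft_force: [0.5, 0.5, 0.2]
width: 1.001
gripper_force: 0.0
```

```bash
python3 go.py 0.4593 -0.0595 0.038 1.911; python3 - <<'E'
from plant import r
import cv2,numpy as np
f=lambda im,x,y,w,h,k:cv2.resize(im[y:y+h,x:x+w,::-1],None,fx=k,fy=k,interpolation=cv2.INTER_CUBIC)
cv2.imwrite('pics/g1.png',np.hstack([f(r.snapshot('scene')['pixels'],210,150,200,240,2),f(r.snapshot('top')['pixels'],265,160,200,240,2)]))
E
```

```text
pos [ 0.4604 -0.0593  0.1191] psi 1.9119557935531029 tilt [-0.0005 -0.0004 -1.    ] q [ 0.2656  0.7228 -0.3802  2.1395  0.6839  0.3997 -0.3287] w 1.0007077173237673 t 3.4333 f [0.4708 0.5003 0.1659] 0.0
units [ 0.0057 -0.0359  2.7018] yaw 0.054762936678592215
```

View pics/g1.png

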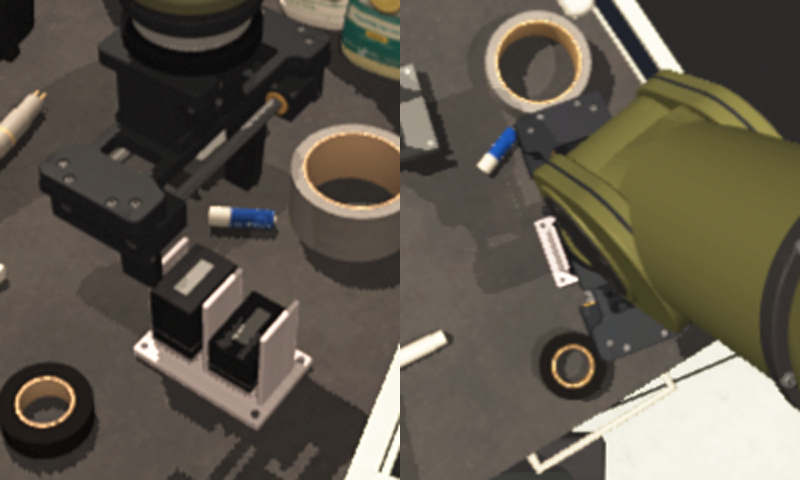

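The gripper is above the tall pack, in line with the rack's x, and the fingers at (145,265) and (245,170) in the left crop are clear of the rack. I'll descend and grip.

{"api": "drive_tool", "payload": {
  "increments": [
    {"dx":0,"dy":0,"dz":0.6,"yaw":0},
    {"dx":0,"dy":0,"dz":0.6,"yaw":0},
    {"dx":0,"dy":0,"dz":0.6,"yaw":0},
    {"dx":0,"dy":0,"dz":0.5,"yaw":0},
    {"dx":0,"dy":0,"dz":0.4,"yaw":0},
    {"dx":0,"dy":0,"dz":0,"yaw":0},
    {"dx":0,"dy":0,"dz":0,"yaw":0}
  ]
}}

```text
clock: 4.12
eef_pos: [0.461, -0.0594, 0.0385]
tool_rot: [0.001, 0.577, 0.817, 0.0]
ft_force: [-0.7, -0.2, -0.3]
width: 1.0
gripper_force: 0.0
```

{"api": "drive_tool", "payload": {
  "increments": [
    {"dx":0,"dy":0,"dz":0,"yaw":0},
    {"dx":0,"dy":0,"dz":0,"yaw":0},
    {"dx":0,"dy":0,"dz":0,"yaw":0},
    {"dx":0,"dy":0,"dz":0,"yaw":0},
    {"dx":0,"dy":0,"dz":0,"yaw":0},
    {"dx":0,"dy":0,"dz":0,"yaw":0},
    {"dx":0,"dy":0,"dz":0,"yaw":0},
    {"dx":0,"dy":0,"dz":0,"yaw":0},
    {"dx":0,"dy":0,"dz":0,"yaw":0},
    {"dx":0,"dy":0,"dz":0,"yaw":0}
  ],
  "gripper": 40,
  "newtons": 25
}}

```text
clock: 4.95
eef_pos: [0.46, -0.0597, 0.0379]
tool_rot: [0.0, 0.577, 0.817, -0.0]
ft_force: [-1.4, -0.5, 5.8]
width: 0.589
gripper_force: 25.0
```

{"api": "drive_tool", "payload": {
  "increments": [
    {"dx":0,"dy":0,"dz":-0.2,"yaw":0},
    {"dx":0,"dy":0,"dz":-0.3,"yaw":0},
    {"dx":0,"dy":0,"dz":-0.4,"yaw":0},
    {"dx":0,"dy":0,"dz":-0.5,"yaw":0},
    {"dx":0,"dy":0,"dz":-0.5,"yaw":0},
    {"dx":0,"dy":0,"dz":-0.5,"yaw":0},
    {"dx":0,"dy":0,"dz":-0.5,"yaw":0},
    {"dx":0,"dy":0,"dz":-0.4,"yaw":0},
    {"dx":0,"dy":0,"dz":-0.3,"yaw":0},
    {"dx":0,"dy":0,"dz":0,"yaw":0},
    {"dx":0,"dy":0,"dz":0,"yaw":0}
  ]
}}

```text
clock: 5.87
eef_pos: [0.4605, -0.0595, 0.146]
tool_rot: [0.0, 0.577, 0.817, 0.0]
ft_force: [-0.6, 1.0, -1.5]
width: 0.587
gripper_force: 25.0
```

```bash
python3 go.py 0.455 0.065 0.031 1.911
```

```text
pos [ 0.4605 -0.0595  0.146 ] psi 1.9112215881399715 tilt [ 0.001   0.0001 -1.    ] q [ 0.3153  0.6789 -0.4551  2.1197  0.6424  0.4786 -0.2941] w 0.5874311731573019 t 5.8667 f [-0.6162  0.985  -1.4986] 24.999927976168692
units [3.9732 1.2088 3.8335] yaw 0.012696065210503675
```

{"api": "drive_tool", "payload": {
  "increments": [
    {"dx":0.4,"dy":0.1,"dz":0,"yaw":0},
    {"dx":0.6,"dy":0.15,"dz":0,"yaw":0},
    {"dx":0.7,"dy":0.18,"dz":0,"yaw":0},
    {"dx":0.7,"dy":0.18,"dz":0,"yaw":0},
    {"dx":0.7,"dy":0.17,"dz":0,"yaw":0},
    {"dx":0.4,"dy":0.1,"dz":0.2,"yaw":0},
    {"dx":0.06,"dy":0.01,"dz":0.6,"yaw":0},
    {"dx":0,"dy":0,"dz":0.7,"yaw":0},
    {"dx":0,"dy":0,"dz":0.7,"yaw":0},
    {"dx":0,"dy":0,"dz":0.6,"yaw":0},
    {"dx":0,"dy":0,"dz":0.3,"yaw":0},
    {"dx":0,"dy":0,"dz":0,"yaw":0}
  ]
}}

```text
clock: 6.87
eef_pos: [0.4483, 0.0503, 0.0504]
tool_rot: [-0.001, 0.576, 0.817, -0.002]
ft_force: [0.4, 0.7, -1.4]
width: 0.585
gripper_force: 25.0
```

```bash
python3 go.py 0.45 0.05 0.031 1.911;python3 - <<'E'
from plant import r
import cv2,numpy as np
f=lambda im,x,y,w,h,k:cv2.resize(im[y:y+h,x:x+w,::-1],None,fx=k,fy=k,interpolation=cv2.INTER_CUBIC)
cv2.imwrite('pics/g2.png',f(r.snapshot('scene')['pixels'],180,150,200,200,3))
E
```

```text
pos [0.4483 0.0503 0.0504] psi 1.9131678227815176 tilt [-0.0043 -0.0016 -1.    ] q [-0.1333  0.8451 -0.1316  2.2095  0.8033  0.1377 -0.6776] w 0.585101647370539 t 6.8667 f [ 0.4075  0.7282 -1.3897] 25.000088531523943
units [-0.0295  0.0533  0.6472] yaw 0.12420709611327006
```

View pics/g2.png

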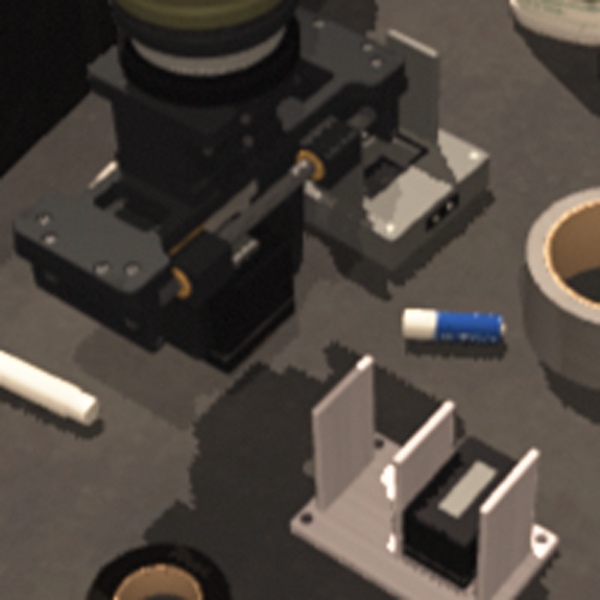

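The pack is held upright, the short pack is still in its slot at (455,520), and the gripper clears the charger cheek. I'll lower the last 20 mm slowly.

{"api": "drive_tool", "payload": {
  "increments": [
    {"dx":0,"dy":0,"dz":0.2,"yaw":0},
    {"dx":0,"dy":0,"dz":0.2,"yaw":0},
    {"dx":0,"dy":0,"dz":0.1,"yaw":0},
    {"dx":0,"dy":0,"dz":0.05,"yaw":0},
    {"dx":0,"dy":0,"dz":0.05,"yaw":0},
    {"dx":0,"dy":0,"dz":0,"yaw":0},
    {"dx":0,"dy":0,"dz":0,"yaw":0}
  ]
}}

```text
clock: 7.5
eef_pos: [0.4498, 0.0501, 0.0348]
tool_rot: [0.0, 0.577, 0.817, 0.0]
ft_force: [-0.5, -0.4, -1.6]
width: 0.589
gripper_force: 25.0
```

```bash
python3 go.py 0.45 0.05 0.030 1.911
```

```text
pos [0.4498 0.0501 0.0348] psi 1.9114037384737812 tilt [ 0.0002 -0.     -1.    ] q [-0.1687  0.8792 -0.0717  2.2137  0.8391  0.0743 -0.7116] w 0.5885955457575152 t 7.5 f [-0.4699 -0.3557 -1.6195] 24.999849256128073
units [-0.0059  0.004   0.1609] yaw 0.023132510574714157
```

{"api": "drive_tool", "payload": {
  "increments": [
    {"dx":0,"dy":0,"dz":0.05,"yaw":0},
    {"dx":0,"dy":0,"dz":0.05,"yaw":0},
    {"dx":0,"dy":0,"dz":0.03,"yaw":0},
    {"dx":0,"dy":0,"dz":0,"yaw":0},
    {"dx":0,"dy":0,"dz":0,"yaw":0}
  ]
}}

```text
clock: 7.92
eef_pos: [0.4497, 0.0502, 0.0307]
tool_rot: [-0.0, 0.577, 0.817, -0.0]
ft_force: [0.6, -0.6, -1.0]
width: 0.588
gripper_force: 25.0
```

```bash
python3 go.py 0.45 0.05 0.030 1.911
```

```text
pos [0.4497 0.0502 0.0307] psi 1.9115927819285805 tilt [-0.0001 -0.0002 -1.    ] q [-0.1764  0.8884 -0.0594  2.2145  0.8605  0.0609 -0.7327] w 0.5883960894522506 t 7.9167 f [ 0.5747 -0.6192 -0.9723] 24.999919636175036
units [-0.0082  0.0081  0.025 ] yaw 0.03396390267929944
```

{"api": "drive_tool", "payload": {
  "increments": [
    {"dx":0,"dy":0,"dz":0.03,"yaw":0},
    {"dx":0,"dy":0,"dz":0.03,"yaw":0},
    {"dx":0,"dy":0,"dz":0,"yaw":0},
    {"dx":0,"dy":0,"dz":0,"yaw":0}
  ]
}}

```text
clock: 8.25
eef_pos: [0.4498, 0.0501, 0.0299]
tool_rot: [0.0, 0.577, 0.817, 0.0]
ft_force: [-1.7, 0.4, 11.4]
width: 0.586
gripper_force: 25.0
```

```bash
python3 go.py 0.45 0.05 0.030 1.911
```

```text
pos [0.4498 0.0501 0.0299] psi 1.9115584727365496 tilt [ 0.0011 -0.0001 -1.    ] q [-0.1794  0.8903 -0.0546  2.2156  0.88    0.0555 -0.7522] w 0.5860189142460405 t 8.25 f [-1.7246  0.3504 11.3655] 25.000540469773114
units [-0.0061  0.0053 -0.0032] yaw 0.03199813077739629
```

Contact at 11 N, so the pack is standing. I'll open to 68 mm and retreat up.

{"api": "drive_tool", "payload": {
  "increments": [
    {"dx":0,"dy":0,"dz":0,"yaw":0},
    {"dx":0,"dy":0,"dz":0,"yaw":0},
    {"dx":0,"dy":0,"dz":0,"yaw":0},
    {"dx":0,"dy":0,"dz":0,"yaw":0},
    {"dx":0,"dy":0,"dz":0,"yaw":0},
    {"dx":0,"dy":0,"dz":-0.2,"yaw":0},
    {"dx":0,"dy":0,"dz":-0.3,"yaw":0},
    {"dx":0,"dy":0,"dz":-0.4,"yaw":0},
    {"dx":0,"dy":0,"dz":-0.5,"yaw":0},
    {"dx":0,"dy":0,"dz":-0.6,"yaw":0},
    {"dx":0,"dy":0,"dz":-0.7,"yaw":0},
    {"dx":0,"dy":0,"dz":-0.5,"yaw":0}
  ],
  "gripper": 68
}}

```text
clock: 9.25
eef_pos: [0.4497, 0.0499, 0.1268]
tool_rot: [0.0, 0.577, 0.817, 0.0]
ft_force: [0.1, -0.1, -0.5]
width: 0.772
gripper_force: 0.0
```

{"api": "drive_tool", "payload": {
  "increments": [
    {"dx":0,"dy":0,"dz":-0.4,"yaw":7},
    {"dx":0,"dy":0,"dz":0,"yaw":7},
    {"dx":0,"dy":0,"dz":0,"yaw":7},
    {"dx":0,"dy":0,"dz":0,"yaw":7},
    {"dx":0,"dy":0,"dz":0,"yaw":7},
    {"dx":0,"dy":0,"dz":0,"yaw":7},
    {"dx":0,"dy":0,"dz":0,"yaw":7},
    {"dx":0,"dy":0,"dz":0,"yaw":7},
    {"dx":0,"dy":0,"dz":0,"yaw":7},
    {"dx":0,"dy":0,"dz":0,"yaw":7},
    {"dx":0,"dy":0,"dz":0,"yaw":7},
    {"dx":0,"dy":0,"dz":0,"yaw":7}
  ]
}}

```text
clock: 10.25
eef_pos: [0.4494, 0.0502, 0.1374]
tool_rot: [-0.0, 0.976, 0.218, -0.0]
ft_force: [-0.2, -0.1, -0.8]
width: 0.773
gripper_force: 0.0
```

{"api": "drive_tool", "payload": {
  "increments": [
    {"dx":0,"dy":0,"dz":0,"yaw":6},
    {"dx":0,"dy":0,"dz":0,"yaw":0},
    {"dx":0,"dy":0,"dz":0,"yaw":0}
  ]
}}

```text
clock: 10.5
eef_pos: [0.4495, 0.0502, 0.1373]
tool_rot: [-0.0, 0.985, 0.171, -0.0]
ft_force: [0.3, 0.4, 0.7]
width: 0.772
gripper_force: 0.0
```

```bash
python3 go.py 0.45 0.05 0.030 0.3406;python3 - <<'E'
from plant import r
import cv2,numpy as np,pickle
f=lambda im,x,y,w,h,k:cv2.resize(im[y:y+h,x:x+w,::-1],None,fx=k,fy=k,interpolation=cv2.INTER_CUBIC)
a=r.snapshot('scene');pickle.dump(a,open('s2.pkl','wb'))
cv2.imwrite('pics/g3.png',f(a['pixels'],180,150,200,200,3))
E
```

```text
pos [0.4495 0.0502 0.1373] psi 0.3437976063164616 tilt [-0.0003 -0.     -1.    ] q [-0.1804  0.6593 -0.052   2.1718  0.1033  0.313  -1.5468] w 0.7716739168929525 t 10.5 f [0.2897 0.4118 0.7298] 0.0
units [0.0141 0.0133 3.575 ] yaw 0.1832093464776231
```

View pics/g3.png

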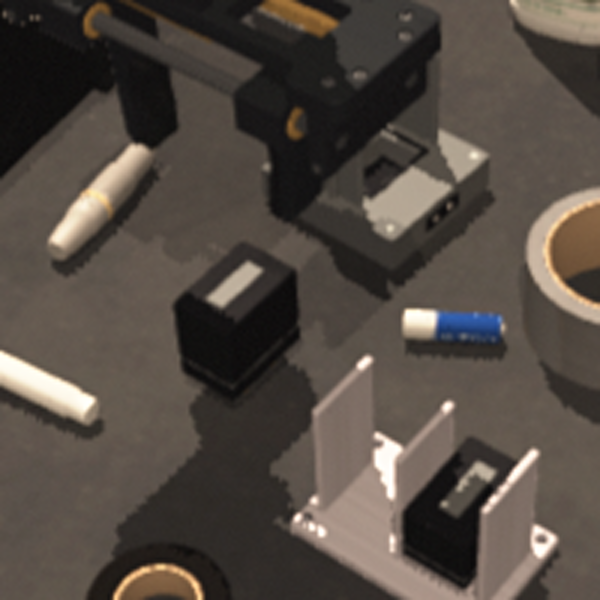

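The tall pack stands upright and free, its label at crop (235,284). The short pack is untouched. I'll measure the tall pack's pose.

```bash
python3 - <<'E'
from h import *
S=pickle.load(open('s2.pkl','rb'))
c,b,_=blob(S,246,234,25,22);Q=plane(S,b,.064);print(c,plane(S,[c],.064),Q[:,:2])
e=max([Q[1]-Q[0],Q[2]-Q[1]],key=np.linalg.norm);print(np.arctan2(e[1],e[0])%np.pi,np.linalg.norm(e))
E
```

```text
[257.75176314 244.36605955] [[0.44995283 0.05078807 0.064     ]] [[0.43436353 0.05122797]
 [0.46558862 0.06242368]
 [0.46574716 0.05041426]
 [0.43476579 0.03957475]]
0.34426989004246417 0.03317152149258211
```

{"api": "drive_tool", "payload": {
  "increments": [
    {"dx":0.02,"dy":0.0,"dz":0.6,"yaw":0.2},
    {"dx":0,"dy":0,"dz":0.6,"yaw":0},
    {"dx":0,"dy":0,"dz":0.6,"yaw":0},
    {"dx":0,"dy":0,"dz":0.6,"yaw":0},
    {"dx":0,"dy":0,"dz":0.5,"yaw":0},
    {"dx":0,"dy":0,"dz":0.4,"yaw":0},
    {"dx":0,"dy":0,"dz":0.14,"yaw":0},
    {"dx":0,"dy":0,"dz":0,"yaw":0},
    {"dx":0,"dy":0,"dz":0,"yaw":0}
  ]
}}

```text
clock: 11.3
eef_pos: [0.4503, 0.0504, 0.034]
tool_rot: [-0.0, 0.986, 0.168, -0.0]
ft_force: [-0.4, -0.2, -0.3]
width: 0.776
gripper_force: 0.0
```

```bash
python3 go.py 0.45 0.0505 0.034 0.341
```

```text
pos [0.4503 0.0504 0.034 ] psi 0.3379432862218313 tilt [-0.0001  0.0003 -1.    ] q [-0.208   0.8827 -0.0081  2.2134  0.1311  0.0459 -1.577 ] w 0.7763514315399125 t 11.3 f [-0.3997 -0.2397 -0.2656] 0.0
units [-0.0092 -0.0076  0.0013] yaw -0.1751367986685697
```

Aligned. I'll grip across the narrow width, then lift.

{"api": "drive_tool", "payload": {
  "increments": [
    {"dx":0,"dy":0,"dz":0,"yaw":0},
    {"dx":0,"dy":0,"dz":0,"yaw":0},
    {"dx":0,"dy":0,"dz":0,"yaw":0},
    {"dx":0,"dy":0,"dz":0,"yaw":0},
    {"dx":0,"dy":0,"dz":0,"yaw":0},
    {"dx":0,"dy":0,"dz":0,"yaw":0},
    {"dx":0,"dy":0,"dz":0,"yaw":0},
    {"dx":0,"dy":0,"dz":0,"yaw":0},
    {"dx":0,"dy":0,"dz":0,"yaw":0},
    {"dx":0,"dy":0,"dz":0,"yaw":0}
  ],
  "gripper": 22,
  "newtons": 30
}}

```text
clock: 12.13
eef_pos: [0.4505, 0.0504, 0.034]
tool_rot: [0.0, 0.986, 0.168, 0.0]
ft_force: [-0.4, 1.1, 5.5]
width: 0.386
gripper_force: 29.9
```

{"api": "drive_tool", "payload": {
  "increments": [
    {"dx":0,"dy":0,"dz":-0.2,"yaw":0},
    {"dx":0,"dy":0,"dz":-0.3,"yaw":0},
    {"dx":0,"dy":0,"dz":-0.5,"yaw":0},
    {"dx":0,"dy":0,"dz":-0.6,"yaw":0},
    {"dx":0,"dy":0,"dz":-0.6,"yaw":0},
    {"dx":0,"dy":0,"dz":-0.6,"yaw":0},
    {"dx":0,"dy":0,"dz":-0.4,"yaw":0},
    {"dx":0,"dy":0,"dz":-0.2,"yaw":0},
    {"dx":0,"dy":0,"dz":0,"yaw":0},
    {"dx":0,"dy":0,"dz":0,"yaw":0}
  ]
}}

```text
clock: 12.97
eef_pos: [0.4502, 0.0503, 0.1359]
tool_rot: [0.0, 0.986, 0.168, 0.0]
ft_force: [-0.7, -0.1, -2.2]
width: 0.383
gripper_force: 29.9
```

```bash
python3 go.py 0.5776 0.124 0.134 0.304
```

```text
pos [0.4502 0.0503 0.1359] psi 0.3370387208239559 tilt [ 0.0002 -0.     -1.    ] q [-0.177   0.6623 -0.0571  2.171   0.1153  0.3108 -1.5657] w 0.38262682491824124 t 12.9667 f [-0.6764 -0.1051 -2.1876] 29.936683334381087
units [ 4.82   -0.915   0.0646] yaw 1.8929792637236633
```

{"api": "drive_tool", "payload": {
  "increments": [
    {"dx":0.4,"dy":-0.08,"dz":0,"yaw":0},
    {"dx":0.6,"dy":-0.11,"dz":0,"yaw":0},
    {"dx":0.8,"dy":-0.15,"dz":0,"yaw":0},
    {"dx":0.8,"dy":-0.15,"dz":0,"yaw":0},
    {"dx":0.8,"dy":-0.15,"dz":0,"yaw":0},
    {"dx":0.7,"dy":-0.14,"dz":0,"yaw":0},
    {"dx":0.5,"dy":-0.09,"dz":0,"yaw":0},
    {"dx":0.22,"dy":-0.045,"dz":0,"yaw":1.9},
    {"dx":0,"dy":0,"dz":0,"yaw":0},
    {"dx":0,"dy":0,"dz":0,"yaw":0},
    {"dx":0,"dy":0,"dz":0,"yaw":0}
  ]
}}

```text
clock: 13.88
eef_pos: [0.5761, 0.123, 0.1352]
tool_rot: [0.001, 0.989, 0.151, -0.001]
ft_force: [-0.4, -0.3, -0.9]
width: 0.383
gripper_force: 29.9
```

```bash
python3 go.py 0.5776 0.124 0.134 0.304;python3 - <<'E'
from plant import r
import cv2,numpy as np,pickle
f=lambda im,x,y,w,h,k:cv2.resize(im[y:y+h,x:x+w,::-1],None,fx=k,fy=k,interpolation=cv2.INTER_CUBIC)
a=r.snapshot('scene');pickle.dump(a,open('s3.pkl','wb'))
cv2.imwrite('pics/g4.png',f(a['pixels'],230,120,150,140,4))
E
```

```text
pos [0.5761 0.123  0.1352] psi 0.3035058309091437 tilt [-0.0027 -0.0015 -1.    ] q [-0.2582  0.7791 -0.0535  1.7693  0.0679  0.598  -1.6199] w 0.38250112266779995 t 13.8833 f [-0.3961 -0.2591 -0.887 ] 29.936670603055973
units [ 0.0591 -0.0164  0.0386] yaw -0.028313803271877193
```

View pics/g4.png

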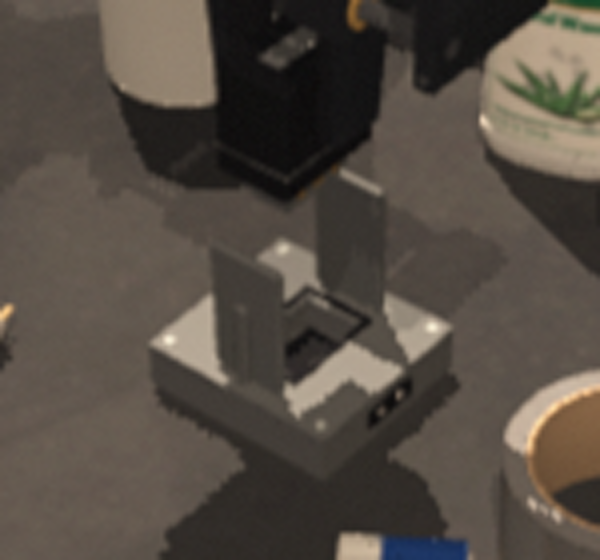

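The pack is directly above the charger, parallel to it and clear of the cheeks (tops at (245,255) and (360,185)). I'll lower it to just above the socket.

{"api": "drive_tool", "payload": {
  "increments": [
    {"dx":0.03,"dy":-0.01,"dz":0.2,"yaw":0},
    {"dx":0,"dy":0,"dz":0.3,"yaw":0},
    {"dx":0,"dy":0,"dz":0.3,"yaw":0},
    {"dx":0,"dy":0,"dz":0.3,"yaw":0},
    {"dx":0,"dy":0,"dz":0.3,"yaw":0},
    {"dx":0,"dy":0,"dz":0.3,"yaw":0},
    {"dx":0,"dy":0,"dz":0.3,"yaw":0},
    {"dx":0,"dy":0,"dz":0.2,"yaw":0},
    {"dx":0,"dy":0,"dz":0,"yaw":0},
    {"dx":0,"dy":0,"dz":0,"yaw":0},
    {"dx":0,"dy":0,"dz":0,"yaw":0}
  ]
}}

```text
clock: 14.85
eef_pos: [0.5788, 0.1247, 0.0701]
tool_rot: [0.0, 0.988, 0.151, 0.0]
ft_force: [-0.3, 0.0, -0.6]
width: 0.384
gripper_force: 29.9
```

```bash
python3 go.py 0.5776 0.124 0.042 0.304;python3 - <<'E'
from plant import r
import cv2,numpy as np,pickle
f=lambda im,x,y,w,h,k:cv2.resize(im[y:y+h,x:x+w,::-1],None,fx=k,fy=k,interpolation=cv2.INTER_CUBIC)
a=r.snapshot('scene');pickle.dump(a,open('s4.pkl','wb'))
cv2.imwrite('pics/g5.png',f(a['pixels'],255,140,100,100,6))
E
```

```text
pos [0.5788 0.1247 0.0701] psi 0.3040031499202921 tilt [ 0.0007  0.0001 -1.    ] q [-0.2643  0.8828 -0.0453  1.7918  0.0779  0.4681 -1.6295] w 0.3842313138850502 t 14.85 f [-0.2707  0.0083 -0.582 ] 29.936720760451863
units [-0.0456  0.0113  0.9354] yaw 0.00018047713854314735
```

View pics/g5.png

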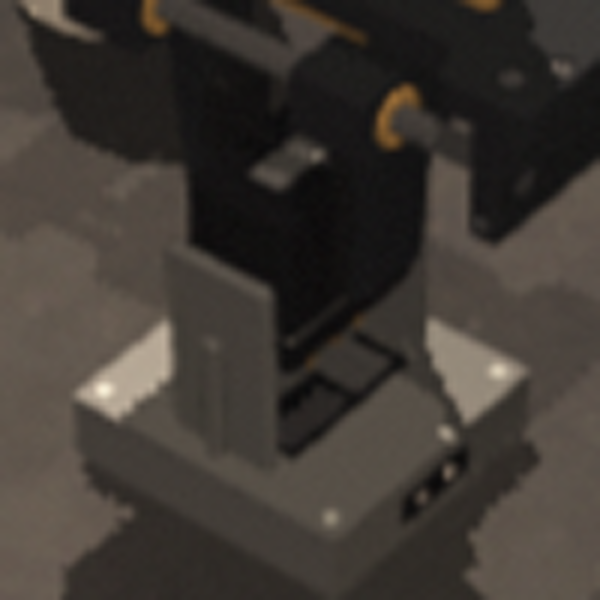

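The pack is between the cheeks and just above the socket (hole edge at (400,360)). I'll trim 1.3 mm and lower it slowly.

{"api": "drive_tool", "payload": {
  "increments": [
    {"dx":-0.04,"dy":0.01,"dz":0.1,"yaw":0},
    {"dx":0,"dy":0,"dz":0.1,"yaw":0},
    {"dx":0,"dy":0,"dz":0.1,"yaw":0},
    {"dx":0,"dy":0,"dz":0.1,"yaw":0},
    {"dx":0,"dy":0,"dz":0.1,"yaw":0},
    {"dx":0,"dy":0,"dz":0.05,"yaw":0},
    {"dx":0,"dy":0,"dz":0.05,"yaw":0},
    {"dx":0,"dy":0,"dz":0,"yaw":0},
    {"dx":0,"dy":0,"dz":0,"yaw":0}
  ]
}}

```text
clock: 15.65
eef_pos: [0.5774, 0.124, 0.0517]
tool_rot: [0.0, 0.988, 0.151, -0.0]
ft_force: [-0.9, 0.5, -1.5]
width: 0.382
gripper_force: 29.9
```

```bash
python3 go.py 0.5776 0.124 0.042 0.304
```

```text
pos [0.5774 0.124  0.0517] psi 0.3039853468610846 tilt [-0.     -0.0001 -1.    ] q [-0.2654  0.9118 -0.0426  1.7997  0.0806  0.4318 -1.6315] w 0.3817246784138876 t 15.65 f [-0.864   0.5456 -1.501 ] 29.936763905425323
units [0.0057 0.002  0.3247] yaw -0.0008395630164814572
```

{"api": "drive_tool", "payload": {
  "increments": [
    {"dx":0,"dy":0,"dz":0.08,"yaw":0},
    {"dx":0,"dy":0,"dz":0.08,"yaw":0},
    {"dx":0,"dy":0,"dz":0.05,"yaw":0},
    {"dx":0,"dy":0,"dz":0.05,"yaw":0},
    {"dx":0,"dy":0,"dz":0.04,"yaw":0},
    {"dx":0,"dy":0,"dz":0,"yaw":0},
    {"dx":0,"dy":0,"dz":0,"yaw":0}
  ]
}}

```text
clock: 16.23
eef_pos: [0.5774, 0.124, 0.0427]
tool_rot: [0.0, 0.988, 0.151, -0.0]
ft_force: [0.3, 0.2, -1.3]
width: 0.386
gripper_force: 29.9
```

{"api": "drive_tool", "payload": {
  "increments": [
    {"dx":0,"dy":0,"dz":0.03,"yaw":0},
    {"dx":0,"dy":0,"dz":0.02,"yaw":0},
    {"dx":0,"dy":0,"dz":0,"yaw":0},
    {"dx":0,"dy":0,"dz":0,"yaw":0}
  ]
}}

```text
clock: 16.57
eef_pos: [0.5776, 0.1241, 0.0422]
tool_rot: [0.0, 0.988, 0.151, 0.0]
ft_force: [-2.0, -0.2, 4.3]
width: 0.381
gripper_force: 29.9
```

Contact comes at TCP 0.042, exactly the home height. I'll press slightly, then release.

{"api": "drive_tool", "payload": {
  "increments": [
    {"dx":0,"dy":0,"dz":0.03,"yaw":0},
    {"dx":0,"dy":0,"dz":0,"yaw":0},
    {"dx":0,"dy":0,"dz":0,"yaw":0}
  ]
}}

```text
clock: 16.82
eef_pos: [0.5776, 0.1241, 0.0421]
tool_rot: [0.0, 0.988, 0.151, 0.0]
ft_force: [-3.9, -1.1, 12.8]
width: 0.382
gripper_force: 29.9
```

{"api": "drive_tool", "payload": {
  "increments": [
    {"dx":0,"dy":0,"dz":0,"yaw":0},
    {"dx":0,"dy":0,"dz":0,"yaw":0},
    {"dx":0,"dy":0,"dz":0,"yaw":0},
    {"dx":0,"dy":0,"dz":0,"yaw":0},
    {"dx":0,"dy":0,"dz":0,"yaw":0},
    {"dx":0,"dy":0,"dz":-0.1,"yaw":0},
    {"dx":0,"dy":0,"dz":-0.3,"yaw":0},
    {"dx":0,"dy":0,"dz":-0.5,"yaw":0},
    {"dx":0,"dy":0,"dz":-0.7,"yaw":0},
    {"dx":0,"dy":0,"dz":-0.8,"yaw":0},
    {"dx":0,"dy":0,"dz":-0.8,"yaw":0},
    {"dx":0,"dy":0,"dz":-0.8,"yaw":0}
  ],
  "gripper": 54
}}

```text
clock: 17.82
eef_pos: [0.5773, 0.124, 0.1622]
tool_rot: [0.0, 0.988, 0.151, 0.0]
ft_force: [0.1, 0.8, -0.7]
width: 0.612
gripper_force: 0.0
```

{"api": "drive_tool", "payload": {
  "increments": [
    {"dx":-0.4,"dy":0,"dz":-0.6,"yaw":0},
    {"dx":-0.8,"dy":0,"dz":-0.2,"yaw":0},
    {"dx":-0.8,"dy":0,"dz":0,"yaw":0},
    {"dx":-0.8,"dy":0.3,"dz":0,"yaw":0},
    {"dx":-0.6,"dy":0.6,"dz":0,"yaw":0},
    {"dx":-0.3,"dy":0.8,"dz":0,"yaw":0},
    {"dx":0,"dy":0.8,"dz":0,"yaw":0},
    {"dx":0,"dy":0.8,"dz":0,"yaw":0},
    {"dx":0,"dy":0.6,"dz":0,"yaw":0},
    {"dx":0,"dy":0.3,"dz":0,"yaw":0},
    {"dx":0,"dy":0,"dz":0,"yaw":0},
    {"dx":0,"dy":0,"dz":0,"yaw":0}
  ]
}}

```text
clock: 18.82
eef_pos: [0.5091, -0.0288, 0.1847]
tool_rot: [-0.0, 0.988, 0.151, 0.0]
ft_force: [-0.2, 0.9, -0.6]
width: 0.613
gripper_force: 0.0
```

```bash
python3 - <<'E'
from plant import r
import cv2,numpy as np,pickle
f=lambda im,x,y,w,h,k:cv2.resize(im[y:y+h,x:x+w,::-1],None,fx=k,fy=k,interpolation=cv2.INTER_CUBIC)
a=r.snapshot('scene');b=r.snapshot('top');pickle.dump((a,b),open('f.pkl','wb'))
cv2.imwrite('pics/g6.png',np.hstack([f(a['pixels'],240,140,130,200,3),f(b['pixels'],210,150,130,200,3)]))
E
```

```text
(no output)
```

View pics/g6.png

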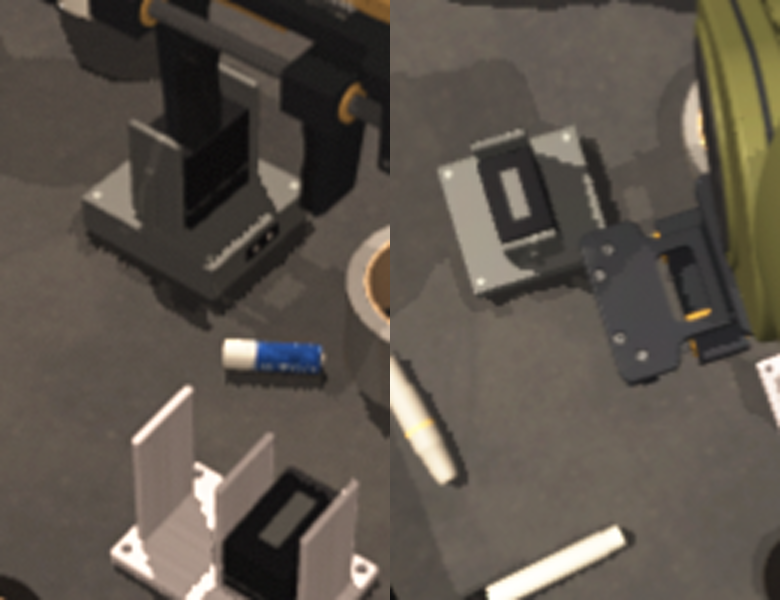

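The pack sits flush on the charger's top between the cheeks (label at (515,195) in the right crop). The short pack is in its slot, and the gripper is clear at z 0.18.

```bash
python3 -c "
from plant import r
print(r.hand_in())"
```

```text
the job is handed in; nothing more can be done
None
```

The job is handed in: the tall pack was stood on the counter and released, regripped across its narrow width, plugged fully home in the charger and let go, with the short pack still in its rack slot (clock about 19 s of 61 s).

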